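# Nudge the probe puck into its docking recess

### The arm

A 6-joint arm with a two-finger parallel gripper is mounted at the origin on a cart in front of the work surface, level with it; the furniture and walls round the work are solid. World frame = base frame: x ahead of the robot, y to its left, z up, the work surface at z = 0. Lengths are in m, angles in rad, forces in N, time in s.
With the tool pointing down it reaches from about 0.375 to 0.975 m from the base axis. Payload 3.8 kg.
Tool frame: the origin (TCP) lies at the very end of the fingers, on their centre line; the grasp point (between the pads) lies 19 mm behind it; z points along the fingers, y is the line along which they close (so a half turn about z gives the same grasp; the last joint's range is limited). The gripper opens to 85 mm and grips with 20 to 120 N. Pads are 22 mm wide; open, the fingers measure 114 mm over their backs; the gripper's body (76 mm by 85 mm) begins 54 mm behind the grasp point. The pads swing forward as they close: fully open they stand 13 mm farther back than shut.
Start: joints at [-1.194, 0.264, 1.604, -0, 1.274, -0.037], TCP at [0.271, -0.618, 0.231] pointing down, gripper open.
Joint ranges: [-2.63, 2.63], [-0.94, 2.18], [0.31, 2.57], [-1.31, 4.45], [0, 2.66], [-2.55, 2.55]. Speed limits (rad/s): [2.57, 2.57, 3.14, 3.14, 3.14, 3.14].

### API

Orientations are given as a rotation vector (axis times angle).
In Python, from workcell import read_state, read_camera, calibration, finish_job gives the robot as it stands.
- The arm moves only by the tool step_arm, never from a script. Its argument "commands" is a list of rows, each an object of numbers: "fingers": the gripper's target within -1 to 1 (shut at 1, half-way at 0, fully open at -1); "dx", "dy", "dz": the shift along the tool's x, y, z in m; "roll": the turn about the tool's z in degrees. In form: [{"fingers": .., "dx": .., "dy": .., "dz": .., "roll": ..}, ...]. A call has 1 to 8 rows; each row is the pose to reach, as a shift and turn from the pose commanded when the call began, along the tool's axes at that moment; what a row does not reach only later rows make up. A row lasts 1/8 s, in which the tool goes at most 62.5 mm and 10.7 degrees, less where a joint would pass 70% of its speed; a pose out of reach is approached as far as the arm can. A call with a gripper value outside its range is refused whole. The fingers move at their own pace and stop on an object; "squeeze" is the grip in N (left out, the last holds). Time passes only in rows, so rows that repeat a pose let the fingers close. It gives the time, the measured TCP pose, the force, the opening and the grip force at its end, in the units of the state.
- read_state(): the state, without advancing time (a new reading comes with each control period).
- read_camera(name): name is "side" or "top" or "wrist"; returns (picture, depth): 400x640x3 uint8, blue, green, red; 400x640 float32, m along the optical axis (not along the pixel's ray), 0 where there is no reading.
- calibration(name): a dict with "intrinsics" (3x3 intrinsics, pixels), "k1" (the pictures are not rectified: a ray, as slopes to the right and down, at radius r is drawn at 1 + k1 r^2 times it, then the intrinsics apply), "world_to_cam" (4x4, takes a point from world to camera coordinates). Camera axes: x right, y up, looking along -z (the intrinsics and any distortion apply to the point x, -y, -z); pixel columns grow to the right and rows downward; lengths in m; the calibration is good to about 2 mm. A picture is of the moment at which its call begins: read the wrist's pose just before it. calibration takes no time and is no camera call; for the wrist camera it gives the pose at the moment of the call.
- finish_job(): hands the job in; it is judged then, once.
The state is a dict: "time": time; "q": joint angles; "joint_vel": joint speeds; "joint_torque": joint torques, N m; "tool_pos": TCP position; "tcp_rot": TCP orientation; "wrist_force": force on the tool from outside, world axes, zero at the start; "torque": the same for the moment, N m; "width": opening from 0.0 (shut) to 1.0 (fully open); "grip_force": force on a finger pad.
Only numpy, scipy, OpenCV 4.12 (cv2) and the standard library are available. Lean on these libraries where they do the work, as an engineer would, in place of code of your own. Each camera call takes 0.05 s, during which the arm holds its last target. There are 200 camera calls.

### The job

With the fingertips, gently push the black puck across the metal docking plate, over the rim of the larger round recess, until it drops in and sits flat and fully home. Slide it only: do not pinch, lift or tip it over, and leave the tape roll and the timer beside the plate and the white-capped bottle where they are. Finish with the hand clear of everything.

Things in the scene. Friction and masses are not known exactly. Their poses are not given: they have to be found in the camera images.
- dock_plate: Fixed plain aluminium plate lying on the worktop, 240 mm long (its own x), 116 mm wide (its own y), 13 mm thick. Origin: centre of its underside; z up. Two round flat-bottomed recesses, both 9 mm deep (floor 4 mm above the worktop), are cut in its flat top: a 73 mm one centred at x = +72 mm, y = 0 and a 44 mm one, too small for the puck, centred at x = -88 mm, y = 0. The plate may lie at any yaw.
- recess (a point): Centre of the floor of the larger (73 mm) recess, 4 mm above the worktop, 9 mm below the plate's top face. Its axes are the plate's. Surroundings: the plate lies left of a covered dry-block heater (170 mm tall, at y = -0.15 to 0.08); a shelf hangs over the back of the worktop from x = 0.65 on, its lower edge 0.44 m up.
- puck: Loose round black puck (probe base) with rounded edges, 68 mm diameter, 20 mm thick, 80 to 170 g, lying flat on the plate's top between the two recesses, its rim sometimes a few mm over the edge of one. Origin: centre of its underside; z is its axis. Its underside starts 13 mm above the worktop; when it is home in the recess it is 4 mm above it, the puck's top then stands 11 mm above the plate, and it has about 2.5 mm play all round. It tips slightly while it crosses the rim.
- tape: Roll of green tape lying flat on the worktop beside the plate: 62 mm diameter, 18 mm high, loose. Origin: centre of its underside. To be left alone.
- bench_timer: White timer lying on the worktop on the other side of the plate: 62 x 58 mm, 18 mm high, loose. Origin: centre of its underside. To be left alone.
- bottle: White plastic bottle with a white cap, standing to the left of the plate: 60 mm diameter, 118 mm tall, loose. Origin: centre of its underside. To be left alone.
Things that resemble listed ones, but are neither listed nor needed, are in the scene too. Several things have the shape of the puck; the one meant has the colours described above.

How it is judged:
At the end, for the whole second after the job is handed in: The puck lies at rest in the larger recess: its centre within 5 mm of the recess centre, its underside less than 6 mm above the plate's underside (floor at 4 mm), tilted less than 0.06 rad; tape roll, timer and bottle within 15 mm of where they stood (horizontal distance between puck and recess below 0.005 m and z of puck in the frame of dock_plate below 0.006 m and angle between puck's own z axis and vertical below 0.06 rad and linear speed of puck below 0.01 m/s and distance of each of tape, bench_timer, bottle from where it was at the start of the episode below 0.015 m); the robot touches nothing.
It fails at once if the puck is lifted (underside centre more than 8 mm above the plate's top) (z of puck in the frame of dock_plate above 0.021 m).
It fails at once if the puck is tipped over (more than 0.6 rad) (angle between puck's own z axis and vertical above 0.6 rad).
It fails at once if the puck is pushed with more than 30 N (contact force between the fingers and puck above 30 N).
It fails at once if the tape roll, timer or bottle is moved more than 15 mm (distance of any of tape, bench_timer, bottle from where it was at the start of the episode above 0.015 m).
It also fails if it takes over 48 s, if anything falls off the work surface, if the arm or the gripper's body presses on something with over 40 N, if the wrist force passes 120 N, or if a joint passes its speed limit or range.

## Working session

There is one attempt and no reset: what is moved stays moved. The work goes in short steps, Python scripts to look and compute and a tool call to move; the robot and the scene stay as the last step left them, time stands still between calls to the robot, and variables do not carry over. Pictures are saved under pics/ and viewed, at most 10 in all, crops included, and the job is handed in when it is done.

Besides the shell and the picture viewer there is one more tool, called by a JSON object that holds its "method" and its "body". step_arm: Moves the arm, as the interface text tells. Its arguments: {"type":"object","properties":{"commands":{"type":"array","items":{"type":"object","properties":{"fingers":{"type":"number"},"dx":{"type":"number"},"dy":{"type":"number"},"dz":{"type":"number"},"roll":{"type":"number"}}}},"squeeze":{"type":"number"}},"required":["commands"]}

```bash
mkdir -p pics; ls; cat > h.py <<'E'
import numpy as np, cv2
from workcell import read_state, read_camera, calibration, finish_job
def proj(c,P):
    P=np.atleast_2d(P); K=np.array(c["intrinsics"]); T=np.array(c["world_to_cam"])
    q=P@T[:3,:3].T+T[:3,3]; s=np.c_[q[:,0],-q[:,1]]/(-q[:,2:3])
    s=s*(1+c["k1"]*(s**2).sum(1,keepdims=True)); return s@K[:2,:2].T+K[:2,2]
def ray(c,uv):
    uv=np.atleast_2d(np.float64(uv)); K=np.array(c["intrinsics"]); T=np.array(c["world_to_cam"])
    d=(uv-K[:2,2])@np.linalg.inv(K[:2,:2]).T; s=d.copy()
    for _ in range(20): s=d/(1+c["k1"]*(s**2).sum(1,keepdims=True))
    r=np.c_[s[:,0],-s[:,1],-np.ones(len(s))]@T[:3,:3]
    return -T[:3,:3].T@T[:3,3], r
def onplane(c,uv,z):
    o,r=ray(c,uv); return o+r*((z-o[2])/r[:,2:3])
E
python3 - <<'E'
from h import *
for n in ("top","side"):
    p,d=read_camera(n); c=calibration(n); cv2.imwrite(f"pics/{n}0.png",p); np.savez(f"{n}0.npz",p=p,d=d)
    print(n,np.round(ray(c,[320,200]),3).tolist())
s=read_state(); print(s["time"],s["tool_pos"],s["tcp_rot"],s["width"])
E
```

```text
picsTraceback (most recent call last):
  File "<stdin>", line 4, in <module>
    return _wrapfunc(a, 'round', decimals=decimals, out=out)
    return _wrapit(obj, method, *args, **kwds)
    conv = _array_converter(obj)
ValueError: setting an array element with a sequence. The requested array has an inhomogeneous shape after 1 dimensions. The detected shape was (2,) + inhomogeneous part.
```

```bash
python3 - <<'E'
from h import *
for n in ("top","side"):
    p,d=read_camera(n); c=calibration(n); cv2.imwrite(f"pics/{n}0.png",p); np.savez(f"{n}0.npz",p=p,d=d)
    o,r=ray(c,[320,200]); print(n,o,r[0],onplane(c,[320,200],0))
s=read_state(); print(s["time"],s["tool_pos"],s["tcp_rot"],s["width"])
E
```

```text
top [0.34631461 0.38923365 0.88720329] [ 0.10152852 -0.01240654 -0.99487124] [[0.43685541 0.37816978 0.        ]]
side [0.30783401 1.05725905 0.52376055] [ 0.18981208 -0.80121452 -0.56759801] [[0.48298628 0.31792497 0.        ]]
0.15 [ 0.27119891 -0.61746553  0.23020257] [-3.07281292e+00 -6.44965465e-01  4.47610201e-04] 0.9953258441590453
```

View pics/top0.png

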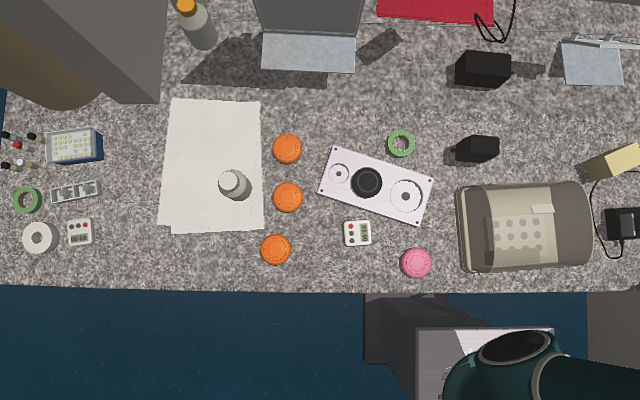

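View pics/side0.png

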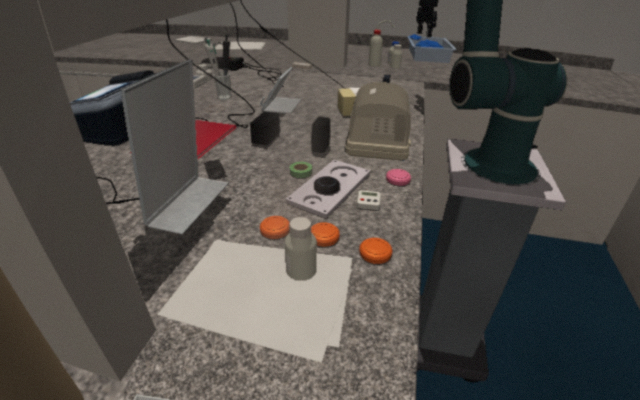

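The top view shows the black puck at (367,182) on the white plate, with the larger recess at (405,196) and the small one at (340,174). The tape is at (400,143), the timer at (357,233) and the bottle at (233,184). 

Possible confusions with the puck are the orange pucks at (287,149), (287,197) and (276,249), the pink one at (415,262), and the black boxes at (482,70) and (477,150). Only (367,182) is a black round puck on the plate.

```bash
cat >> h.py <<'E'
def plate_top(p,c,roi,z=0.013,thr=150):
    """largest bright low-saturation blob in roi -> plate min-area rect on z"""
    x0,y0,x1,y1=roi; h=cv2.cvtColor(p,cv2.COLOR_BGR2HSV); m=np.zeros(p.shape[:2],np.uint8)
    m[y0:y1,x0:x1]=((h[...,2]>thr)&(h[...,1]<60))[y0:y1,x0:x1]*255
    m=cv2.morphologyEx(m,cv2.MORPH_OPEN,np.ones((3,3))); cs,_=cv2.findContours(m,cv2.RETR_EXTERNAL,cv2.CHAIN_APPROX_NONE)
    k=max(cs,key=cv2.contourArea)[:,0,:]; P=onplane(c,k,z)[:,:2]
    (cx,cy),(w,hh),a=cv2.minAreaRect(np.float32(P*1000)); 
    if w<hh: w,hh,a=hh,w,a+90
    return np.array([cx,cy])/1000,(w,hh),a,k
def dark(p,c,roi,z,thr=60):
    x0,y0,x1,y1=roi; m=np.zeros(p.shape[:2],np.uint8); m[y0:y1,x0:x1]=(p.max(2)<thr)[y0:y1,x0:x1]*255
    m=cv2.morphologyEx(m,cv2.MORPH_OPEN,np.ones((3,3)))
    cs,_=cv2.findContours(m,cv2.RETR_EXTERNAL,cv2.CHAIN_APPROX_NONE); k=max(cs,key=cv2.contourArea)[:,0,:]
    ctr,r=cv2.minEnclosingCircle(np.float32(onplane(c,k,z)[:,:2]*1000)); return np.array(ctr)/1000,r,k.mean(0)
E
python3 - <<'E'
from h import *
f=np.load("top0.npz"); p,d=f["p"],f["d"]; c=calibration("top")
ctr,wh,a,k=plate_top(p,c,(310,140,440,232)); print("plate",ctr,wh,a)
print("puck",dark(p,c,(345,160,390,205),0.033))
for n,uv,z in (("big",(405.5,195.5),.004),("small",(339.5,173.5),.004),("tape",(400,143),.018),("timer",(357,233),.018),("bottle",(231,182),.118),("pink",(415,262),.02),("boxes",(477,150),.05)): print(n,onplane(c,uv,z)[0])
# heights from top depth
T=np.array(c["world_to_cam"])
def h(uv):
    o,r=ray(c,uv); u,v=map(int,uv); q=r@T[:3,:3].T; return (o+r*d[v,u])[0]
for uv in ((367,182),(385,190),(404,143),(357,225)): print(uv,h(uv))
g=np.load("side0.npz"); q=g["p"]; cs=calibration("side")
print("side puck",dark(q,cs,(305,170,345,200),0.033))
big=cv2.resize(p[130:250,310:450],None,fx=4,fy=4,interpolation=cv2.INTER_CUBIC); cv2.imwrite("pics/crop.png",big)
E
```

```text
plate [0.47423169 0.24478958] (258.3207702636719, 127.18849182128906) 72.15596771240234
puck (array([0.47333044, 0.27693881]), 33.29425811767578, array([365.89473684, 183.04511278]))
big [0.44903273 0.18435533 0.004     ]
small [0.49741366 0.33463458 0.004     ]
tape [0.56719064 0.19827934 0.018     ]
timer [0.36307777 0.296261   0.018     ]
bottle [0.45822866 0.55515818 0.118     ]
pink [0.3006479  0.16866373 0.02      ]
boxes [0.54687081 0.03315531 0.05      ]
(367, 182) [0.47413018 0.27617101 0.03491305]
(385, 190) [0.45984248 0.23273024 0.01293957]
(404, 143) [0.57148665 0.18537374 0.00180463]
(357, 225) [0.38067741 0.29619746 0.01720043]
side puck (array([0.47042889, 0.2967908 ]), 40.15925979614258, array([326.68852459, 185.60655738]))
```

View pics/crop.png

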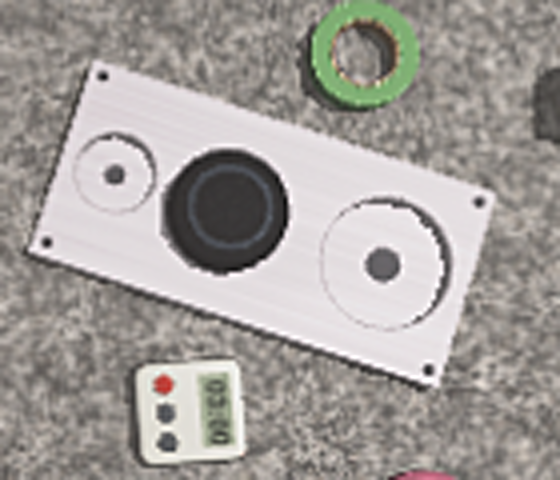

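The crop confirms the choice: the black puck is at crop (226,210), which is about (366.5,182.5) in the full picture. The big recess is at (383,264), about (405.8,196). Plate corners in the crop are (95,62), (495,195), (438,385) and (28,250).

```bash
cat >> h.py <<'E'
from scipy.spatial.transform import Rotation as R
def w2t(goal,yaw=None):
    s=read_state(); M=R.from_rotvec(s["tcp_rot"]).as_matrix(); d=M.T@(np.array(goal)-s["tool_pos"])
    y=np.degrees(np.arctan2(M[1,0],M[0,0])); print("tcp",np.round(s["tool_pos"],4),"yaw",round(y,1),"shift",np.round(d,4),"roll",None if yaw is None else round(y-yaw,1), "F",np.round(s["wrist_force"],1),"w",round(s["width"],3))
E
python3 - <<'E'
from h import *
c=calibration("top")
k=np.array([(95,62),(495,195),(438,385),(28,250)])/4+[310,130]
P=onplane(c,k,.013)[:,:2]; print(P,[np.linalg.norm(P[i]-P[i-3]) for i in range(4)],P.mean(0))
d=(P[1]+P[2]-P[0]-P[3]); d/=np.linalg.norm(d); print("d",d,np.degrees(np.arctan2(*d[::-1])),"recess",P.mean(0)+.072*d)
pk=onplane(c,np.array([226,210])/4+[310,130],.033)[0,:2]; e=P.mean(0)+.072*d-pk; print("puck",pk,"to recess",e,np.linalg.norm(e),np.degrees(np.arctan2(e[1],e[0])))
w2t([.48,-.1,.28]); w2t([.49,.345,.2],75)
E
```

```text
[[0.56000672 0.34853564]
 [0.48700893 0.12104573]
 [0.37931216 0.1557244 ]
 [0.45225638 0.38520507]] [np.float64(0.23891492253448776), np.float64(0.11314240348947073), np.float64(0.2407950090279722), np.float64(0.1138190815033775)] [0.46964605 0.25262771]
d [-0.30423    -0.95259861] -107.71184482829845 recess [0.44774149 0.18404061]
puck [0.47329366 0.27702232] to recess [-0.02555218 -0.09298171] 0.09642879032970776 -105.366056575332
tcp [ 0.2712 -0.6175  0.2302] yaw 23.7 shift [ 0.3992 -0.3899 -0.049 ] roll None F [-0.1 -0.6  0.1] w 0.995
tcp [ 0.2712 -0.6175  0.2302] yaw 23.7 shift [ 0.5873 -0.7932  0.0317] roll -51.3 F [-0.1 -0.6  0.1] w 0.995
```

{"method": "step_arm", "body": {"commands": [{"fingers":0,"dx":0.05,"dy":-0.02,"dz":-0.03,"roll":0},{"fingers":0,"dx":0.11,"dy":-0.05,"dz":-0.05,"roll":0},{"fingers":0,"dx":0.15,"dy":-0.095,"dz":-0.05,"roll":0},{"fingers":0,"dx":0.19,"dy":-0.14,"dz":-0.05,"roll":0},{"fingers":0,"dx":0.23,"dy":-0.185,"dz":-0.05,"roll":0},{"fingers":0,"dx":0.27,"dy":-0.23,"dz":-0.05,"roll":0},{"fingers":0,"dx":0.31,"dy":-0.275,"dz":-0.05,"roll":0},{"fingers":0,"dx":0.35,"dy":-0.32,"dz":-0.05,"roll":0}]}}

```text
time: 1.15
tool_pos: [0.4633, -0.1824, 0.2811]
tcp_rot: [3.075, 0.645, 0.0]
wrist_force: [1.1, 0.1, -0.5]
width: 0.501
grip_force: 0.0
```

```bash
python3 -c "
from h import *
w2t([.49,.345,.2],75)"
```

```text
tcp [ 0.4633 -0.1824  0.2811] yaw 23.7 shift [ 0.2364 -0.4722  0.0811] roll -51.3 F [ 1.1  0.1 -0.5] w 0.501
```

{"method": "step_arm", "body": {"commands": [{"fingers":0,"dx":0.025,"dy":-0.05,"dz":0,"roll":-6},{"fingers":0,"dx":0.05,"dy":-0.1,"dz":0,"roll":-12},{"fingers":0,"dx":0.075,"dy":-0.15,"dz":0,"roll":-18},{"fingers":0,"dx":0.1,"dy":-0.2,"dz":0,"roll":-24},{"fingers":0,"dx":0.125,"dy":-0.25,"dz":0,"roll":-30},{"fingers":0,"dx":0.15,"dy":-0.3,"dz":0,"roll":-36},{"fingers":0,"dx":0.175,"dy":-0.35,"dz":0,"roll":-44},{"fingers":0,"dx":0.2,"dy":-0.4,"dz":0.02,"roll":-51}]}}

```text
time: 2.15
tool_pos: [0.4865, 0.2648, 0.263]
tcp_rot: [2.492, 1.911, 0.007]
wrist_force: [0.7, 1.2, 0.8]
width: 0.503
grip_force: 0.0
```

```bash
python3 -c "
from h import *
w2t([.492,.347,.18],75)
c=calibration('wrist'); p,d=read_camera('wrist'); cv2.imwrite('pics/w1.png',p)
o,r=ray(c,[320,200]); print(o,r); print(proj(c,[[.473,.277,.033],[.448,.184,.004]]))"
```

```text
tcp [0.4865 0.2648 0.263 ] yaw 75.0 shift [ 0.0806 -0.0163  0.0832] roll -0.0 F [0.7 1.2 0.8] w 0.503
[0.50817815 0.34376624 0.40457519] [[-0.08977486 -0.31408493 -0.94532204]]
[[307.48731783 156.14637775]
 [309.44551742 221.90228139]]
```

View pics/w1.png

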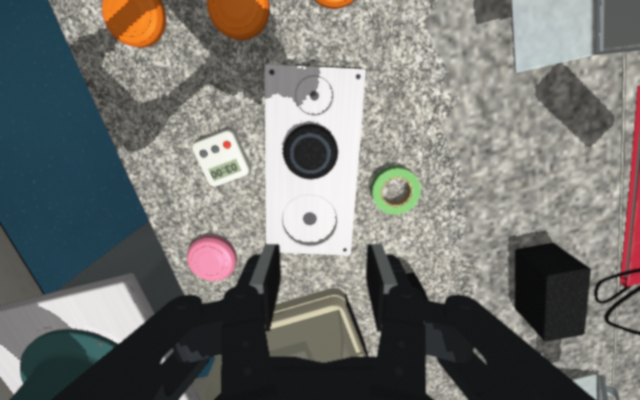

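The wrist view shows the black puck at (310,151), the big recess at about (309,219), the small recess at (314,95), the tape at (397,191) and the timer at (220,158). Fingers are at the bottom. I'll measure from here.

```bash
python3 - <<'E'
from h import *
import time
p,d=read_camera('wrist'); c=calibration('wrist'); s=read_state(); print(s["tool_pos"],np.abs(s["joint_vel"]).max())
pk=dark(p,c,(275,115,345,185),.033,70); print("puck",pk)
ctr,wh,a,k=plate_top(p,c,(240,55,375,250),.013,140); print("plate",ctr,wh,a)
g=cv2.cvtColor(p,cv2.COLOR_BGR2GRAY)
# recess rim: dark central marks on the floors
for n,roi in (("big",(298,208,322,230)),("small",(306,88,324,103))): print(n,dark(p,c,roi,.004,120))
cv2.imwrite("pics/w2.png",cv2.resize(p[55:260,240:390],None,fx=4,fy=2.9,interpolation=cv2.INTER_CUBIC)[:, :])
w2t([.492,.347,.18],75)
E
```

```text
[0.48366586 0.26649336 0.25839195] 0.0633378920760571
puck (array([0.47628067, 0.27745218]), 32.155029296875, array([313.88741722, 155.24503311]))
plate [0.46193271 0.27023294] (242.57400512695312, 181.57040405273438) 75.21348571777344
big (array([0.44790799, 0.18408183]), 7.17780876159668, array([312.82142857, 223.03571429]))
small (array([0.49683307, 0.33716461]), 4.180835247039795, array([318.22222222,  99.05555556]))
tcp [0.4837 0.2665 0.2584] yaw 75.1 shift [ 0.08   -0.0123  0.0784] roll 0.1 F [-1.  -2.2 -0.4] w 0.505
```

The recess is at (0.448,0.184) from both views, and the puck at about (0.4745,0.277). I'll go behind the puck and down.

{"method": "step_arm", "body": {"commands": [{"dx":0.04,"dy":-0.006,"dz":0.03},{"dx":0.08,"dy":-0.013,"dz":0.07},{"dx":0.08,"dy":-0.014,"dz":0.12},{"dx":0.08,"dy":-0.014,"dz":0.17},{"dx":0.08,"dy":-0.014,"dz":0.21},{"dx":0.08,"dy":-0.014,"dz":0.228},{"dx":0.08,"dy":-0.014,"dz":0.228},{"dx":0.08,"dy":-0.014,"dz":0.228}]}}

```text
invalid input
```

```bash
python3 - <<'E'
from h import *
w2t([.4937,.344,.015],75)
for n in ("side","top","wrist"):
    p,d=read_camera(n); cv2.imwrite(f"pics/{n}3.png",p)
a=cv2.imread("pics/side3.png")[130:230,260:400]; b=cv2.imread("pics/wrist3.png")
cv2.imwrite("pics/c3.png",np.hstack([cv2.resize(a,(420,300)),cv2.resize(b,(380,300))]))
E
```

```text
tcp [0.4837 0.2665 0.2584] yaw 75.1 shift [ 0.0777 -0.0092  0.2434] roll 0.1 F [-1.  -2.2 -0.4] w 0.505
```

View pics/c3.png

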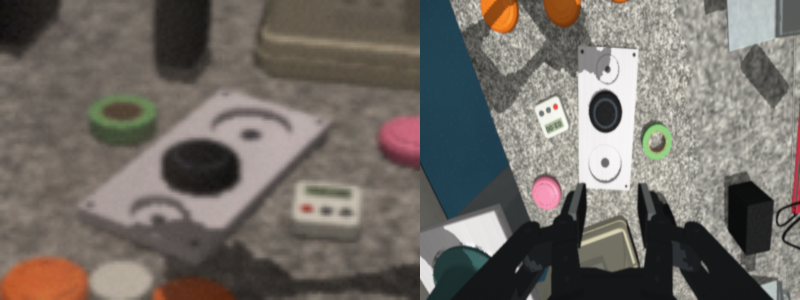

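The move was refused because every field is required, so the picture is unchanged: puck on plate, hand still above. I'll send it again with all fields.

{"method": "step_arm", "body": {"commands": [{"fingers":0,"dx":0.04,"dy":-0.005,"dz":0.03,"roll":0},{"fingers":0,"dx":0.078,"dy":-0.009,"dz":0.07,"roll":0},{"fingers":0,"dx":0.078,"dy":-0.009,"dz":0.12,"roll":0},{"fingers":0,"dx":0.078,"dy":-0.009,"dz":0.17,"roll":0},{"fingers":0,"dx":0.078,"dy":-0.009,"dz":0.21,"roll":0},{"fingers":0,"dx":0.078,"dy":-0.009,"dz":0.228,"roll":0},{"fingers":0,"dx":0.078,"dy":-0.009,"dz":0.228,"roll":0},{"fingers":0,"dx":0.078,"dy":-0.009,"dz":0.228,"roll":0}]}}

```text
time: 3.4
tool_pos: [0.4992, 0.3405, 0.0356]
tcp_rot: [2.498, 1.905, 0.006]
wrist_force: [0.8, -0.0, -0.0]
width: 0.501
grip_force: 0.0
```

```bash
python3 - <<'E'
from h import *
w2t([.4937,.344,.015],75)
for n in ("side","wrist"):
    p,d=read_camera(n); cv2.imwrite(f"pics/{n}4.png",p)
a=cv2.imread("pics/side4.png")[130:230,260:400]; b=cv2.imread("pics/wrist4.png")
cv2.imwrite("pics/c4.png",np.hstack([cv2.resize(a,(420,300)),cv2.resize(b,(380,300))]))
c=calibration("wrist"); print("wrist puck",dark(b,c,(260,150,380,280),.033,50))
E
```

```text
tcp [0.4992 0.3405 0.0356] yaw 74.7 shift [ 0.0018 -0.0063  0.0206] roll -0.3 F [ 0.8 -0.  -0. ] w 0.501
wrist puck (array([0.47394067, 0.34566226]), 10.244176864624023, array([273.61728395, 264.74074074]))
```

View pics/c4.png

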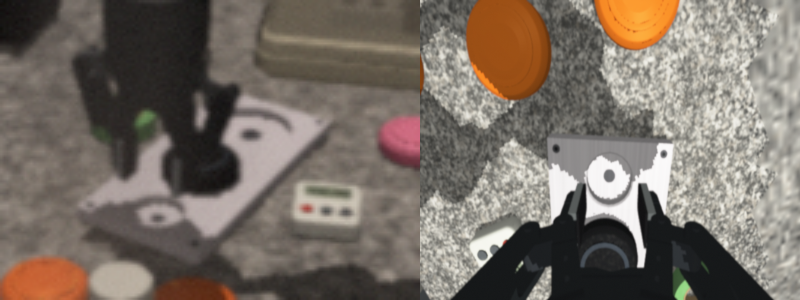

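The picture shows the fingers straddling the small recess behind the puck. The wrist view is roughly centred, with the puck edge ahead. I'll correct sideways and make a guarded descent.

{"method": "step_arm", "body": {"commands": [{"fingers":0,"dx":0.002,"dy":-0.006,"dz":0.01,"roll":0},{"fingers":0,"dx":0.002,"dy":-0.006,"dz":0.014,"roll":0},{"fingers":0,"dx":0.002,"dy":-0.006,"dz":0.014,"roll":0},{"fingers":0,"dx":0.002,"dy":-0.006,"dz":0.014,"roll":0}]}}

```text
time: 4.0
tool_pos: [0.492, 0.3435, 0.0192]
tcp_rot: [2.497, 1.906, -0.0]
wrist_force: [0.0, 0.9, -0.4]
width: 0.501
grip_force: 0.0
```

```bash
python3 - <<'E'
from h import *
w2t([.4937,.344,.015],75)
c=calibration("wrist"); s=read_state(); print(np.abs(s["joint_vel"]).max()); p,d=read_camera("wrist"); cv2.imwrite("pics/wrist5.png",p)
print(proj(c,[[.497,.3365,.004],[.4745,.277,.033],s["tool_pos"]]), "small",dark(p,c,(300,215,350,255),.004,120))
print(s["tool_pos"], read_state()["tool_pos"])
E
```

```text
tcp [0.492  0.3435 0.0192] yaw 74.7 shift [0.0009 0.0015 0.0042] roll -0.3 F [ 0.   0.9 -0.4] w 0.501
0.0038670344241825486
[[332.901117   256.63392452]
 [322.05207382 388.50329857]
 [320.73995606 262.01916215]] small (array([0.49604297, 0.34226276]), 3.757932662963867, array([328.20689655, 248.20689655]))
[0.4920401  0.34350694 0.01916212] [0.49219429 0.34354545 0.01931376]
```

{"method": "step_arm", "body": {"commands": [{"fingers":0,"dx":0,"dy":0.001,"dz":0.002,"roll":0},{"fingers":0,"dx":0,"dy":0.001,"dz":0.004,"roll":0},{"fingers":0,"dx":0,"dy":0.001,"dz":0.005,"roll":0},{"fingers":0,"dx":0,"dy":0.001,"dz":0.0055,"roll":0}]}}

```text
time: 4.55
tool_pos: [0.493, 0.3431, 0.0136]
tcp_rot: [-2.497, -1.906, 0.0]
wrist_force: [0.3, -0.1, 0.7]
width: 0.501
grip_force: 0.0
```

{"method": "step_arm", "body": {"commands": [{"fingers":0,"dx":-0.007,"dy":0,"dz":0,"roll":0},{"fingers":0,"dx":-0.014,"dy":0,"dz":0,"roll":0},{"fingers":0,"dx":-0.019,"dy":0,"dz":0,"roll":0},{"fingers":0,"dx":-0.023,"dy":0,"dz":0,"roll":0},{"fingers":0,"dx":-0.027,"dy":0,"dz":0,"roll":0},{"fingers":0,"dx":-0.031,"dy":0,"dz":0,"roll":0},{"fingers":0,"dx":-0.035,"dy":0,"dz":0,"roll":0},{"fingers":0,"dx":-0.04,"dy":0,"dz":0,"roll":0}]}}

```text
time: 5.55
tool_pos: [0.4826, 0.3045, 0.0139]
tcp_rot: [-2.497, -1.906, -0.001]
wrist_force: [0.3, -0.3, 0.7]
width: 0.496
grip_force: 0.2
```

```bash
python3 - <<'E'
from h import *
w2t([.4579,.2212,.0135],75)
a=[]
for n,(x0,y0,x1,y1) in (("side",(270,140,390,225)),("top",(310,130,440,222))):
    p,d=read_camera(n); cv2.imwrite(f"pics/{n}6.png",p); a.append(cv2.resize(p[y0:y1,x0:x1],(400,283)))
cv2.imwrite("pics/c6.png",np.hstack(a))
E
```

```text
tcp [0.4826 0.3045 0.0139] yaw 74.7 shift [-0.0869 -0.0018  0.0003] roll -0.3 F [ 0.3 -0.3  0.7] w 0.496
```

View pics/c6.png

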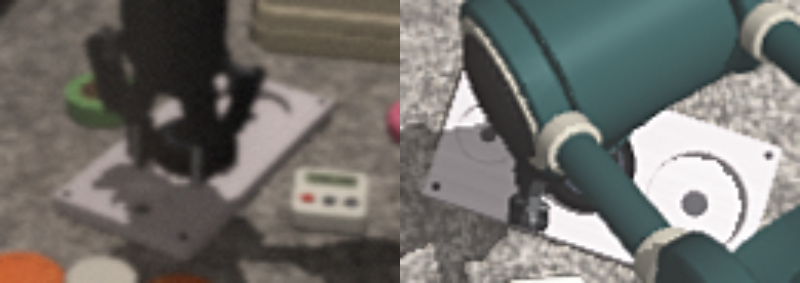

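Side and top views show the puck nested against the two fingertips, flat, with the big recess ahead. Contact is light (grip 0.2 N), so I'll keep pushing.

{"method": "step_arm", "body": {"commands": [{"fingers":0,"dx":-0.005,"dy":0,"dz":0,"roll":0},{"fingers":0,"dx":-0.01,"dy":0,"dz":0,"roll":0},{"fingers":0,"dx":-0.015,"dy":0,"dz":0,"roll":0},{"fingers":0,"dx":-0.02,"dy":0,"dz":0,"roll":0},{"fingers":0,"dx":-0.025,"dy":-0.001,"dz":0,"roll":0},{"fingers":0,"dx":-0.03,"dy":-0.001,"dz":0,"roll":0},{"fingers":0,"dx":-0.035,"dy":-0.001,"dz":0,"roll":0},{"fingers":0,"dx":-0.04,"dy":-0.001,"dz":0,"roll":0}]}}

```text
time: 6.65
tool_pos: [0.4709, 0.266, 0.0138]
tcp_rot: [-2.497, -1.906, -0.0]
wrist_force: [0.7, 0.2, 0.7]
width: 0.502
grip_force: 0.3
```

```bash
python3 - <<'E'
from h import *
w2t([.4579,.2212,.0135],75)
a=[]
for n,(x0,y0,x1,y1) in (("side",(270,140,390,225)),("top",(310,130,440,222))):
    p,d=read_camera(n); cv2.imwrite(f"pics/{n}7.png",p); a.append(cv2.resize(p[y0:y1,x0:x1],(400,283)))
cv2.imwrite("pics/c7.png",np.hstack(a))
E
```

```text
tcp [0.4709 0.266  0.0138] yaw 74.7 shift [-0.0466 -0.0007  0.0003] roll -0.3 F [0.7 0.2 0.7] w 0.502
```

View pics/c7.png

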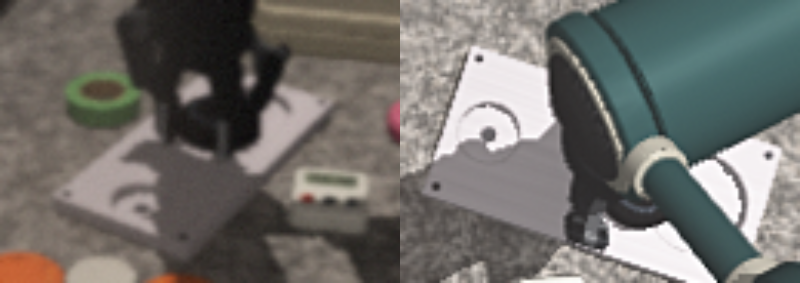

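The puck has followed the fingers (side view, puck at composite (215,120)) and is heading straight for the recess.

{"method": "step_arm", "body": {"commands": [{"fingers":0,"dx":-0.005,"dy":0,"dz":0,"roll":0},{"fingers":0,"dx":-0.01,"dy":0,"dz":0,"roll":0},{"fingers":0,"dx":-0.015,"dy":0,"dz":0,"roll":0},{"fingers":0,"dx":-0.02,"dy":0,"dz":0,"roll":0},{"fingers":0,"dx":-0.024,"dy":0,"dz":0,"roll":0},{"fingers":0,"dx":-0.028,"dy":0,"dz":0,"roll":0},{"fingers":0,"dx":-0.032,"dy":-0.001,"dz":0,"roll":0},{"fingers":0,"dx":-0.035,"dy":-0.001,"dz":0,"roll":0}]}}

```text
time: 7.75
tool_pos: [0.4605, 0.2324, 0.0137]
tcp_rot: [-2.497, -1.906, 0.001]
wrist_force: [0.2, 0.3, -0.9]
width: 0.503
grip_force: 0.2
```

{"method": "step_arm", "body": {"commands": [{"fingers":0,"dx":-0.002,"dy":0,"dz":0,"roll":0},{"fingers":0,"dx":-0.004,"dy":0,"dz":0,"roll":0},{"fingers":0,"dx":-0.006,"dy":0,"dz":0,"roll":0}]}}

```text
time: 8.12
tool_pos: [0.4591, 0.2269, 0.0137]
tcp_rot: [-2.497, -1.906, 0.0]
wrist_force: [-0.3, 0.1, 0.3]
width: 0.501
grip_force: 0.2
```

```bash
python3 - <<'E'
from h import *
w2t([.4579,.2212,.0135],75)
a=[]
for n,(x0,y0,x1,y1) in (("side",(290,140,410,225)),("top",(340,140,470,232))):
    p,d=read_camera(n); cv2.imwrite(f"pics/{n}8.png",p); a.append(cv2.resize(p[y0:y1,x0:x1],(400,283),interpolation=cv2.INTER_CUBIC))
cv2.imwrite("pics/c8.png",np.hstack(a))
E
```

```text
tcp [0.4591 0.2269 0.0137] yaw 74.7 shift [-0.0058  0.0003  0.0002] roll -0.3 F [-0.3  0.1  0.3] w 0.501
```

View pics/c8.png

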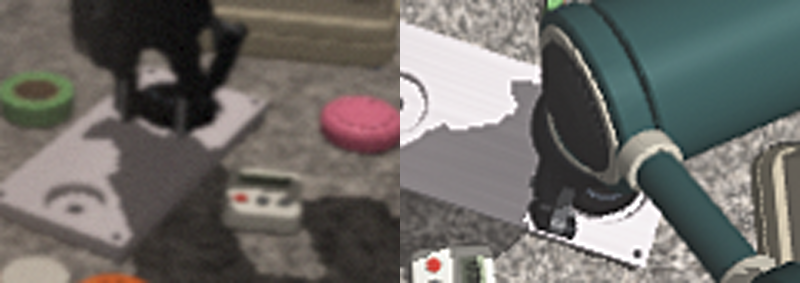

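The puck overlaps the recess and is probably tipping at the rim: in the top view, a thin sliver of recess is still visible ahead of it near (640,210). I'll continue slowly and watch the force.

{"method": "step_arm", "body": {"commands": [{"fingers":0,"dx":-0.002,"dy":0,"dz":0,"roll":0},{"fingers":0,"dx":-0.004,"dy":0,"dz":0,"roll":0},{"fingers":0,"dx":-0.006,"dy":0,"dz":0,"roll":0},{"fingers":0,"dx":-0.006,"dy":0,"dz":0,"roll":0}]}}

```text
time: 8.72
tool_pos: [0.4577, 0.2211, 0.0138]
tcp_rot: [2.497, 1.906, 0.0]
wrist_force: [0.1, 0.6, -0.0]
width: 0.501
grip_force: 0.0
```

{"method": "step_arm", "body": {"commands": [{"fingers":0,"dx":-0.001,"dy":0,"dz":0,"roll":0},{"fingers":0,"dx":-0.002,"dy":0,"dz":0,"roll":0},{"fingers":0,"dx":-0.002,"dy":0,"dz":0,"roll":0}]}}

```text
time: 9.1
tool_pos: [0.4572, 0.2193, 0.0138]
tcp_rot: [2.497, 1.906, 0.0]
wrist_force: [-0.6, -0.1, 0.1]
width: 0.499
grip_force: 0.2
```

```bash
python3 - <<'E'
from h import *
w2t([.4579,.2212,.0135],75)
for n in ("side","top"):
    p,d=read_camera(n); c=calibration(n); cv2.imwrite(f"pics/{n}9.png",p)
    x0,y0,x1,y1={"side":(325,155,365,190),"top":(380,180,425,225)}[n]
    v,u=np.mgrid[y0:y1,x0:x1]; o,r=ray(c,np.c_[u.ravel(),v.ravel()]); P=o+r*d[y0:y1,x0:x1].reshape(-1,1)
    m=(np.hypot(*(P[:,:2]-[.448,.184]).T)<.045)&(p[y0:y1,x0:x1].reshape(-1,3).max(1)<60)&(P[:,2]<.045)
    Q=P[m]; print(n,len(Q)); A=np.c_[Q[:,:2]-[.448,.184],np.ones(len(Q))]
    if len(Q)>10: print("plane",np.linalg.lstsq(A,Q[:,2],rcond=None)[0],np.percentile(Q,[5,50,95],axis=0).round(4).tolist())
E
```

```text
tcp [0.4572 0.2193 0.0138] yaw 74.7 shift [0.002  0.0002 0.0003] roll -0.3 F [-0.6 -0.1  0.1] w 0.499
side 188
plane [ 0.06176433 -0.11838211  0.02378959] [[0.4201, 0.1757, 0.0137], [0.4579, 0.2054, 0.0229], [0.4778, 0.2211, 0.0272]]
top 92
plane [0.53650157 0.03260831 0.03452962] [[0.417, 0.1656, 0.0142], [0.4225, 0.1834, 0.0215], [0.4322, 0.199, 0.0253]]
```

Heights near 0.022–0.024 suggest the puck has dropped. I'll back off and check with the view clear.

{"method": "step_arm", "body": {"commands": [{"fingers":0,"dx":0.01,"dy":0,"dz":0,"roll":0},{"fingers":0,"dx":0.03,"dy":0,"dz":0,"roll":0},{"fingers":0,"dx":0.06,"dy":0,"dz":-0.01,"roll":0},{"fingers":0,"dx":0.09,"dy":0,"dz":-0.05,"roll":0},{"fingers":0,"dx":0.09,"dy":0,"dz":-0.1,"roll":0},{"fingers":0,"dx":0.09,"dy":0,"dz":-0.15,"roll":0},{"fingers":0,"dx":0.09,"dy":0,"dz":-0.2,"roll":0},{"fingers":0,"dx":0.09,"dy":0,"dz":-0.2,"roll":0}]}}

```text
time: 10.2
tool_pos: [0.4842, 0.3095, 0.2201]
tcp_rot: [2.495, 1.907, 0.018]
wrist_force: [0.4, 1.3, -0.7]
width: 0.5
grip_force: 0.0
```

```bash
python3 - <<'E'
from h import *
w2t([.4572,.2193,.0138],75)
a=[]
for n,(x0,y0,x1,y1) in (("side",(290,140,410,225)),("top",(340,130,470,222)),("wrist",(220,150,410,284))):
    p,d=read_camera(n); c=calibration(n); cv2.imwrite(f"pics/{n}10.png",p); 
    if n!="top": a.append(cv2.resize(p[y0:y1,x0:x1],(400,283),interpolation=cv2.INTER_CUBIC))
    if n=="wrist": np.savez("w10.npz",p=p,d=d)
    u,v=np.rint(proj(c,[.448,.184,.024])[0]).astype(int); w=6 if n!="wrist" else 14
    if n=="side": w=3
    yy,xx=np.mgrid[v-w:v+w+1,u-w:u+w+1]; o,r=ray(c,np.c_[xx.ravel(),yy.ravel()]); dd=d[v-w:v+w+1,u-w:u+w+1].reshape(-1,1); P=(o+r*dd)[dd[:,0]>0]
    L=np.linalg.lstsq(np.c_[P[:,:2]-[.448,.184],np.ones(len(P))],P[:,2],rcond=None)[0]; print(n,(u,v),"z plane",L.round(4),np.median(P,0).round(4))
    if n=="wrist": print(dark(p,c,(u-55,v-50,u+55,v+50),.024,70))
cv2.imwrite("pics/c10.png",np.hstack(a))
E
```

```text
tcp [0.4842 0.3095 0.2201] yaw 74.8 shift [-0.0958 -0.004   0.2055] roll -0.2 F [ 0.4  1.3 -0.7] w 0.5
side (np.int64(344), np.int64(168)) z plane [0.0179 0.0221 0.0252] [0.4477 0.1875 0.0254]
top (np.int64(408), np.int64(195)) z plane [-1.9303  3.329   0.0205] [0.4453 0.1865 0.0255]
wrist (np.int64(323), np.int64(274)) z plane [0.0018 0.036  0.021 ] [0.4477 0.1828 0.0211]
(array([0.45026407, 0.19544406]), 33.332820892333984, array([322.08558559, 264.44594595]))
```

View pics/c10.png

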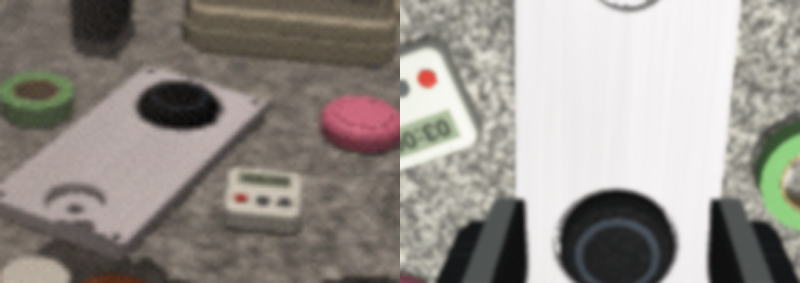

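The side view shows the puck low and flat in the recess at composite (178,103), with the tape and timer untouched. One settled check of puck tilt relative to the plate.

{"method": "step_arm", "body": {"commands": [{"fingers":0,"dx":0.06,"dy":0,"dz":-0.03,"roll":0},{"fingers":0,"dx":0.06,"dy":0,"dz":-0.03,"roll":0},{"fingers":0,"dx":0.06,"dy":0,"dz":-0.03,"roll":0},{"fingers":0,"dx":0.06,"dy":0,"dz":-0.03,"roll":0},{"fingers":0,"dx":0.06,"dy":0,"dz":-0.03,"roll":0}]}}

```text
time: 10.98
tool_pos: [0.4962, 0.363, 0.2428]
tcp_rot: [-2.498, -1.905, 0.003]
wrist_force: [-0.0, -0.1, -0.7]
width: 0.505
grip_force: 0.0
```

```bash
python3 - <<'E'
from h import *
f0=np.load("top0.npz")["p"]
for n in ("wrist","top","side"):
    c=calibration(n); p,d=read_camera(n); yy,xx=np.mgrid[0:400,0:640]; o,r=ray(c,np.c_[xx.ravel(),yy.ravel()])
    P=(o+r*d.reshape(-1,1)); ok=d.ravel()>0; V=p.max(2).ravel(); X=P[:,:2]-[.448,.184]; R_=np.hypot(*X.T)
    for nm,m in (("puck",ok&(R_<.029)&(V<90)&(P[:,2]>.01)&(P[:,2]<.05)),("plate",ok&(R_>.045)&(R_<.12)&(V>170)&(P[:,2]<.03)&(P[:,2]>.005)&(np.abs(X@[.952,-.304])<.05))):
        Q=P[m]
        if len(Q)>20:
            L=np.linalg.lstsq(np.c_[Q[:,:2]-Q[:,:2].mean(0),np.ones(len(Q))],Q[:,2],rcond=None)[0]; print(n,nm,len(Q),"slopes/z",L.round(4),Q.mean(0).round(4))
    if n=="top":
        print("top puck",dark(p,c,(380,172,432,222),.024)); D=cv2.absdiff(p,f0).max(2)
        for k,(u,v) in dict(tape=(400,143),timer=(357,233),bottle=(232,184)).items(): print(k,np.median(D[v-14:v+14,u-14:u+14]))
E
```

```text
wrist puck 1101 slopes/z [0.0106 0.0148 0.0221] [0.4492 0.1876 0.0221]
wrist plate 4965 slopes/z [ 0.0004 -0.0013  0.0117] [0.4674 0.2456 0.0117]
top puck 161 slopes/z [-0.0403  0.0457  0.0244] [0.4597 0.1749 0.0244]
top plate 716 slopes/z [0.0122 0.0049 0.0141] [0.4632 0.2326 0.0141]
top puck (array([0.47584546, 0.18855634]), 10.772940635681152, array([405.5       , 182.22727273]))
tape 28.0
timer 25.0
bottle 31.0
side puck 153 slopes/z [ 0.0098 -0.0192  0.0245] [0.4475 0.1907 0.0245]
side plate 694 slopes/z [0.0026 0.0007 0.0142] [0.4672 0.2483 0.0142]
```

The puck top is 10.4 mm above the plate (11 expected when home), tilted about 0.02 rad or less, and the hand is clear. I'm handing it in.

```bash
python3 -c "
from workcell import finish_job; print(finish_job())"
```

```text
the job is handed in; nothing more can be done
None
```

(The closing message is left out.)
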